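Hang the lab headset on the rail

TASK

Take the orange headset off its sloping rest and hang it by its headband over the blue sleeve in the middle of the crossbar, band square across the bar, one cup on each side and hanging free. The crossbar may be clamped at any height on its posts: lower the headset gently until the bar carries it, without pressing hard, and only then let go; do not drop it. Back away at the end, and leave the yellow spool, the aluminium module and the screwdriver where they are.

Things in the scene. Friction and masses are not known exactly. Their poses are not given: they have to be found in the camera images.
- headset: Rigid headset, about 0.24 kg: dark half-round band 26 mm wide (x), two orange-and-black ear cups. 150 mm tall, 148 mm wide (y); cups 56 deep (x), 66 tall (z), 80 mm free between them. Origin midway between the cups, level with their undersides; z to the crown, y from cup to cup, x across the band. Starts in the rest, its z leaning 0.55 rad from vertical towards the rest's -x.
- band_underside (a point): Middle of the underside of the black crown pad, 136 mm up the headset's z, axes as the headset's: this lies on the bar when hung. Band and pad are 14 mm thick here (z 136 to 150 mm) and flat for 20 mm along y. Pinch the band here across its 26 mm width; fingertips that reach below this point would meet the bar.
- rest: Fixed black sloping headset rest on an aluminium base 140 x 200 mm; origin on the table near its middle, z up. A back board 190 mm wide slopes 0.55 rad from vertical, its top over the rest's -x side; a lip carries the cups, the headset's origin about 30 mm above the table. The board reaches 85 mm up the headset; the band stands free above it.
- stand: Fixed stand: two posts 235 mm high, 260 mm apart along its y, on grey feet; origin on the table midway between them, z up. A rigid round crossbar (diameter 16 mm) runs along y straight above the origin; its middle 110 mm is a blue sleeve, diameter 20 mm. The bar's axis is clamped 165 to 205 mm above the table; the height is not reported: look or feel for it.
- spool: Yellow wire spool, 70 mm diameter, 50 mm tall, upright on the table in the middle, nearer the robot; origin under its middle. Leave alone.
- module: Aluminium module case 120 x 80 x 40 mm lying on the table in the middle, farther out; origin under its middle. Leave alone.
- screwdriver: Screwdriver 180 mm long lying on the table on the left, nearer the robot; handle to its -x. Leave alone.
Not all that is in view belongs to the job. Of the things that look like the headset, the smaller one is meant. What is shaped like the rest but pink is not meant.

How it is judged:
On the way, in this order (a step that is already met when the one before it is completed fails the run):
1. the headset is lifted clear of its rest in the fingers (contact force between the fingers and headset above 0.5 N and contact force between headset and rest below 0.01 N and height (world z) of headset above 0.1 m), for 0.2 s.
2. the headband rests on the crossbar, between the cups, while the fingers still hold it (contact force between the fingers and headset above 0.5 N and contact force between headset and stand above 0.4 N and x of band_underside in the frame of stand between -0.03 and 0.03 m and height (world z) of band_underside between 0.165 and 0.225 m), for 0.2 s.
At the end, for the whole second after the job is handed in: Headset at rest and released on the crossbar, crown up (0.25 rad), square across it (0.3 rad), mid-band underside within 25 mm of the bar's line and 42 mm of the sleeve's middle along it, cups clear of the table; spool, module and screwdriver within 30 mm of their starts (contact force between headset and stand above 0.4 N and x of band_underside in the frame of stand between -0.025 and 0.025 m and y of band_underside in the frame of stand between -0.042 and 0.042 m and height (world z) of band_underside between 0.165 and 0.225 m and angle between headset's own z axis and vertical below 0.25 rad and angle between the x axis of headset and the y axis of stand, either way round below 0.3 rad and contact force between headset and the fingers below 0.01 N and linear speed of headset below 0.04 m/s and distance of each of spool, module, screwdriver from where it was at the start of the episode below 0.03 m); the robot touches nothing.
It fails at once if the headset is dropped: it falls faster than 0.45 m/s (about 10 mm of free fall) out of the fingers (linear speed of headset above 0.45 m/s and contact force between the fingers and headset below 0.01 N).
It fails at once if the headset is pressed on the stand with more than 30 N (contact force between headset and stand above 30 N).
It fails at once if the robot presses on the stand with more than 30 N (contact force between any of the fingers, the arm and stand above 30 N).
It fails at once if the spool, module or screwdriver is moved more than 30 mm (distance of any of spool, module, screwdriver from where it was at the start of the episode above 0.03 m).
It also fails if it takes over 51 s, if anything falls off the work surface, if the arm or the gripper's body presses on something with over 40 N, if the wrist force passes 120 N, or if a joint passes its speed limit or range.

ROBOT

A 7-joint arm with a two-finger parallel gripper is mounted at the origin on the work surface. World frame = base frame: x ahead of the robot, y to its left, z up, the work surface at z = 0. Lengths are in m, angles in rad, forces in N, time in s.
With the tool pointing down it reaches from about 0.4 to 0.9 m from the base axis. Payload 5.6 kg.
Tool frame: the origin (TCP) lies midway between the tips of the shut fingers; the grasp point (between the pads) lies 19 mm behind it (env.grasp_offset is the distance from the TCP to the grasp point, in m); z points along the fingers, y is the line along which they close (so a half turn about z gives the same grasp; the last joint's range is limited). The gripper opens to 92 mm and grips with 3 to 60 N. Pads are 20 mm wide; open, the fingers measure 128 mm over their backs; the gripper's body (75 mm by 189 mm) begins 69 mm behind the grasp point.
Start: joints at [-0.043, 0.468, -0.012, 1.603, 0.006, 1.071, -0.056], TCP at [0.65, -0, 0.215] pointing down, gripper open.
Joint ranges: [-2.53, 2.53], [-0.31, 2.02], [-1.57, 1.55], [0.28, 2.44], [-1.29, 4.43], [0.15, 1.84], [-2.92, 2.92]. Speed limits (rad/s): [2.57, 2.57, 3.14, 3.14, 3.14, 3.14, 3.14].

INTERFACE

Orientations are given as a rotation vector (axis times angle).
In Python, from rig import readout, viewer, env gives the robot as it stands.
- The arm moves only by the shell command python3 -m jog 'ROWS' [OPENING] [FORCE]. ROWS is JSON, a list of rows, each a list of 4 numbers: the shift along the tool's x, y, z in cm, then the turn about the tool's z in rad. In form: [[tx, ty, tz, roll], ...]. A call has 1 to 12 rows; each row is the pose to reach, as a shift and turn from the pose commanded when the call began, along the tool's axes at that moment; what a row does not reach only later rows make up. A row lasts 1/12 s, in which the tool goes at most 41.7 mm and 7.16 degrees, less where a joint would pass 70% of its speed; a pose out of reach is approached as far as the arm can. A call with a gripper value outside its range is refused whole. OPENING is the opening, from 0 (shut) to 1 (fully open), set as the call begins (- or left out, the last holds). The fingers move at their own pace and stop on an object; FORCE is the grip in N (left out, the last holds). Time passes only in rows, so rows that repeat a pose let the fingers close. It gives the time, the measured TCP pose, the force, the opening and the grip force at its end, in the units of the state.
- readout.sense(): the state, without advancing time (a new reading comes with each control period).
- viewer.read_camera(name): name is "scene" or "side" or "wrist"; returns a dict with "color" (400x640x3 uint8, red, green, blue), "mtx" (3x3 intrinsics, pixels), "pose" (4x4, takes a point from camera to world coordinates); the wrist camera has in their place "mount" (4x4, takes a point from camera to tool coordinates, whose origin is the TCP and whose axes are the flange's). Camera axes: x right, y up, looking along -z (the intrinsics and any distortion apply to the point x, -y, -z); pixel columns grow to the right and rows downward; lengths in m; the calibration is good to about 2 mm. A picture is of the moment at which its call begins: read the wrist's pose just before it. There is no depth.
- env.close_job(): hands the job in; it is judged then, once.
Trained networks look in the newest picture that a camera, given by its name, has taken for a name from the list of things; names that differ only in an ending like _2 or _b are one class to them, and where a whole thing is asked for, a point or a joint stands for the part that bears it (a point fixed in the world has none). Each returns a list of dicts, best first, with "conf" (0 to 1); they miss things now and then, are a little off and sometimes report something else, mostly with a low value. They report only what shows in the picture. A call takes as long as a camera call. They do not tell look-alikes from the thing itself.
- viewer.masks_of(camera, query): "mask" (400x640 bool, what is visible of it) and "bbox" ([left, top, right, bottom] as shares, 0 to 1, of the picture: columns of its width, rows of its height, round what is visible of it).
- viewer.tip_of(camera, query): "location" ([column, row] as shares, 0 to 1, of the picture: columns of its width, rows of its height: a listed point, or the origin of a listed thing).
The state is a dict: "t": time; "joint_positions": joint angles; "joint_vel": joint speeds; "tau": joint torques, N m; "eef_pos": TCP position; "orientation": TCP orientation; "force": force on the tool from outside, world axes, zero at the start; "ft_torque": the same for the moment, N m; "gripper_width": finger opening in m; "grasp_force": force on a finger pad.
Only numpy, scipy, OpenCV 4.12 (cv2) and the standard library are available. Lean on these libraries where they do the work, as an engineer would, in place of code of your own. Each camera call takes 0.05 s, during which the arm holds its last target. There are 200 camera calls.

## Working session

There is one attempt and no reset: what is moved stays moved. The work goes in short steps, Python scripts to look and compute and a shell command to move; the robot and the scene stay as the last step left them, time stands still between calls to the robot, and variables do not carry over. Pictures are saved under pics/ and viewed, at most 10 in all, crops included, and the job is handed in when it is done.

```bash
mkdir -p pics; ls
cat > h.py <<'E'
import numpy as np, cv2
from rig import readout, viewer, env
from scipy.spatial.transform import Rotation as R
def shot(n):
    s=readout.sense(); im=viewer.read_camera(n)
    if 'pose' in im: P=np.array(im['pose'])
    else:
        T=np.eye(4);T[:3,:3]=R.from_rotvec(s['orientation']).as_matrix();T[:3,3]=s['eef_pos'];P=T@np.array(im['mount'])
    return im['color'],np.array(im['mtx']),P
def ray(K,P,uv):
    d=np.linalg.inv(K)@[uv[0],uv[1],1]; d=P[:3,:3]@[d[0],-d[1],-d[2]]
    return P[:3,3],d/np.linalg.norm(d)
def proj(K,P,X):
    c=P[:3,:3].T@(np.asarray(X)-P[:3,3]); q=K@[c[0],-c[1],-c[2]]; return q[:2]/q[2]
def tri(rs):
    A=sum(np.eye(3)-np.outer(d,d) for o,d in rs); b=sum((np.eye(3)-np.outer(d,d))@o for o,d in rs)
    X=np.linalg.solve(A,b); return X,[np.linalg.norm(np.cross(X-o,d)) for o,d in rs]
E
python3 - <<'E'
from h import *
ims=[]
for n in ['scene','side']:
    c,K,P=shot(n); ims.append(c); print(n,K.tolist(),P.round(3).tolist())
    for q in ['headset','band_underside','rest','stand','spool','module','screwdriver']:
        print(q,[(round(d['conf'],2),(np.array(d['location'])*[640,400]).round(1).tolist()) for d in viewer.tip_of(n,q)][:4])
    cv2.imwrite(f'pics/{n}0.png',c[:,:,::-1])
E
```

```text
pics
scene [[478.7806027001522, 0.0, 318.0160972525057], [0.0, 478.7806027001522, 205.78620963703543], [0.0, 0.0, 1.0]] [[-0.831, -0.405, 0.381, 0.881], [0.556, -0.587, 0.589, 0.686], [-0.014, 0.701, 0.713, 0.93], [0.0, 0.0, 0.0, 1.0]]
headset [(0.6, [322.2, 331.7]), (0.57, [452.0, 229.3])]
band_underside [(0.85, [347.9, 280.5])]
rest [(0.88, [304.5, 174.9]), (0.64, [324.4, 344.9])]
stand [(0.66, [206.6, 198.3])]
spool [(0.96, [319.8, 238.3])]
module [(0.87, [240.6, 273.5])]
screwdriver [(0.72, [388.1, 286.3]), (0.46, [350.6, 283.9])]
side [[369.62822575595095, 0.0, 317.6724428375773], [0.0, 369.62822575595095, 198.71435283938166], [0.0, 0.0, 1.0]] [[-0.978, 0.144, -0.152, 0.315], [-0.209, -0.706, 0.677, 0.542], [-0.01, 0.694, 0.72, 0.69], [0.0, 0.0, 0.0, 1.0]]
headset [(0.6, [211.1, 311.9])]
band_underside [(0.8, [230.0, 284.4]), (0.29, [208.3, 318.8])]
rest [(0.82, [208.9, 320.6]), (0.68, [367.2, 174.4])]
stand []
spool [(0.63, [310.7, 234.0]), (0.51, [314.9, 320.6])]
module [(0.8, [226.4, 219.0]), (0.56, [314.5, 320.1])]
screwdriver [(0.58, [315.6, 322.5])]
```

View pics/scene0.png

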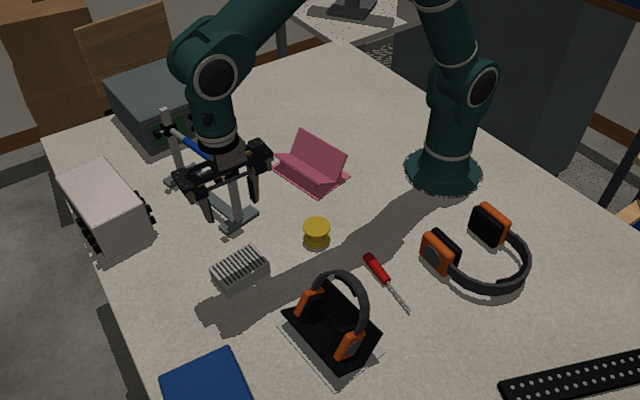

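View pics/side0.png

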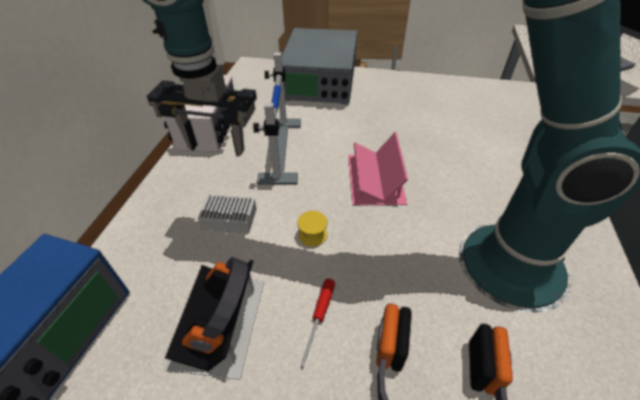

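Scene: the small headset sits on the black rest (scene about (335,320), side about (215,310)). The stand is at scene about (210,180) and side (280,125), partly behind the gripper. The pink rest and the larger headset (scene (480,250)) are decoys.

Run:
```python
from h import *
rs=lambda a,b:tri([ray(*S['scene'],a),ray(*S['side'],b)])
S={};C={}
for n in ['scene','side']:
    c,K,P=shot(n);S[n]=(K,P);C[n]=c
print('band',rs((347.9,280.5),(230,284.4)))
print('heads',rs((322.2,331.7),(211.1,311.9)))
print('rest',rs((324.4,344.9),(208.9,320.6)))
print('spool',rs((319.8,238.3),(310.7,234)))
print('module',rs((240.6,273.5),(226.4,219)))
z=lambda n,x,y,w,h:cv2.resize(C[n][y:y+h,x:x+w],(400,300),interpolation=cv2.INTER_CUBIC)
m=np.vstack([np.hstack([z('scene',265,255,140,105),z('side',145,245,140,105)]),np.hstack([z('scene',130,95,160,120),z('side',200,65,160,120)])])
cv2.imwrite('pics/m1.png',m[:,:,::-1])
```

```text
band (array([0.53125061, 0.25270036, 0.1507243 ]), [np.float64(0.003774518131947208), np.float64(0.0037745181319471916)])
heads (array([0.59553975, 0.25275295, 0.02212227]), [np.float64(0.0010090792268228619), np.float64(0.0010090792268228786)])
rest (array([ 0.60141849,  0.26518378, -0.00177233]), [np.float64(0.0032018329409112655), np.float64(0.0032018329409112716)])
spool (array([0.44983585, 0.0240087 , 0.01362307]), [np.float64(0.0026655433375714923), np.float64(0.0026655433375715174)])
module (array([0.6646777 , 0.00835687, 0.00573536]), [np.float64(0.0017229165187072043), np.float64(0.001722916518707035)])
```

View pics/m1.png

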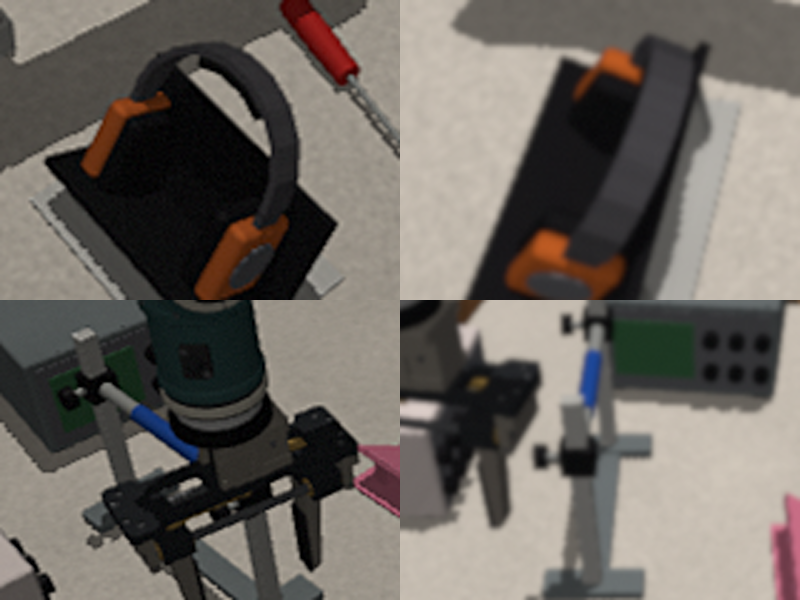

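Run:
```python
from h import *
s=readout.sense();print(s['t'],R.from_rotvec(s['orientation']).as_matrix().round(3).tolist(),s['eef_pos'],s['gripper_width'])
print(np.array(viewer.read_camera('wrist')['mount']).round(3).tolist())
```

```text
0.9 [[0.0, 1.0, 0.0], [1.0, -0.0, -0.0], [-0.0, 0.0, -1.0]] [ 6.50015312e-01 -5.83352055e-05  2.14601662e-01] 0.09184663563413277
[[-0.0, 0.969, 0.247, 0.07], [1.0, 0.0, 0.0, -0.001], [0.0, 0.247, -0.969, -0.17], [0.0, 0.0, 0.0, 1.0]]
```

```bash
python3 -m jog '[[2,-1,-3,0],[5,-2.5,-6,0],[8.5,-4.5,-8,0],[12,-6.5,-10,0],[15.5,-8.5,-12,0],[19,-10.5,-13.5,0],[21.5,-11.5,-14.5,0],[22,-12,-15,0],[22,-12,-15,0]]' 1
python3 - <<'E'
from h import *
ims=[]
for n in ['wrist','scene','side']:
    c,K,P=shot(n); ims.append(c); np.savez(f'v_{n}.npz',c=c,K=K,P=P)
    for q in ['headset','band_underside','rest','stand']:
        print(n,q,[(round(d['conf'],2),(np.array(d['location'])*[640,400]).round(1).tolist()) for d in viewer.tip_of(n,q)][:4])
z=lambda c,x,y,w,h:cv2.resize(c[y:y+h,x:x+w],(400,300),interpolation=cv2.INTER_CUBIC)
a=cv2.resize(ims[0],(480,300))
m=np.vstack([np.hstack([a,np.zeros((300,320,3),np.uint8)]),np.hstack([z(ims[1],140,95,160,120),z(ims[2],230,65,100,75)])])
cv2.imwrite('pics/m2.png',m[:,:,::-1])
E
```

```text
t: 1.7
eef_pos: [0.5286, 0.2239, 0.3667]
orientation: [2.214, 2.229, 0.006]
force: [-0.7, -0.8, 0.2]
gripper_width: 0.0922
grasp_force: 0.0
wrist headset []
wrist band_underside [(0.95, [90.9, 55.7]), (0.78, [323.0, 157.3])]
wrist rest [(0.65, [362.4, 139.8]), (0.58, [233.4, 364.6])]
wrist stand []
scene headset [(0.91, [322.1, 333.4]), (0.79, [452.3, 228.1])]
scene band_underside [(0.6, [514.6, 281.1]), (0.57, [348.0, 282.5])]
scene rest [(0.87, [324.1, 339.8]), (0.56, [307.2, 174.8])]
scene stand [(0.6, [208.3, 195.9])]
side headset [(0.63, [207.6, 313.8])]
side band_underside [(0.77, [233.7, 284.2])]
side rest [(0.84, [209.2, 322.5]), (0.6, [369.4, 180.0])]
side stand [(0.85, [284.3, 146.6])]
```

View pics/m2.png

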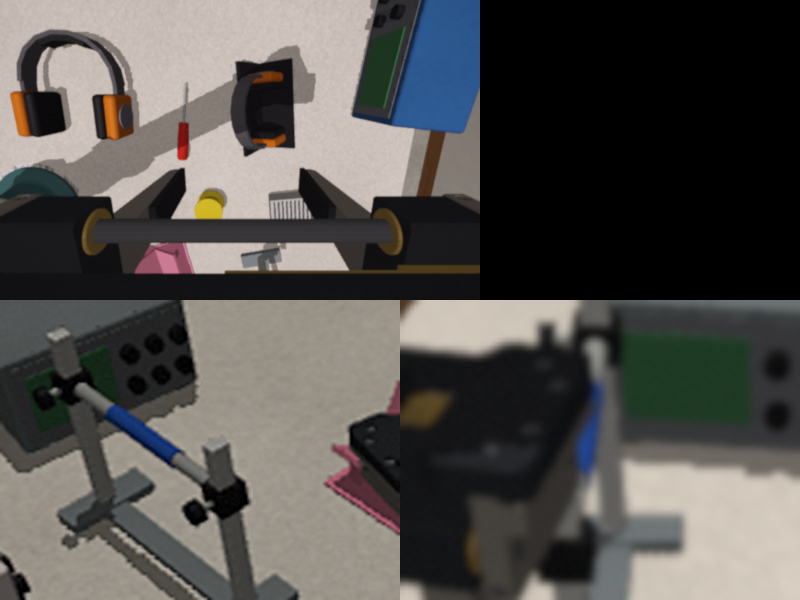

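Wrist view: the headset is upright in the picture with its band at (323,157). The blue sleeve is clear in the scene picture from about (184,140) to (212,157).

Run:
```python
from h import *
V={n:np.load(f'v_{n}.npz') for n in ['wrist','scene','side']}
def r(n,uv): v=V[n]; return ray(v['K'],v['P'],uv)
def pl(n,uv,z): o,d=r(n,uv); return (o+d*(z-o[2])/d[2]).round(4)
print('band W,sc,si',tri([r('wrist',(323,157.3)),r('scene',(348,281.5)),r('side',(231.8,284.3))]))
print('band W,sc',tri([r('wrist',(323,157.3)),r('scene',(348,281.5))]))
for u in [(236,62),(243,156),(294,60),(294,148)]: print('board',u,pl('wrist',np.array(u)*4/3,.1 if u[0]<250 else .03))
a=pl('scene',(164,109),.235);b=pl('scene',(226.8,154.2),.235);print('posts',a,b,(a+b)/2,np.arctan2(*(a-b)[:2]))
# blue sleeve
s0=cv2.imread('pics/side0.png')[:,:,::-1]
for n,c,roi in [('scene',V['scene']['c'],(150,100,260,200)),('side',s0,(255,70,300,130))]:
    h=cv2.cvtColor(np.ascontiguousarray(c),cv2.COLOR_RGB2HSV); m=(abs(h[...,0].astype(int)-112)<12)&(h[...,1]>140)&(h[...,2]>60)
    k=np.zeros_like(m);k[roi[1]:roi[3],roi[0]:roi[2]]=1;m&=k
    p=np.argwhere(m)[:,::-1]; mu=p.mean(0);w,e=np.linalg.eigh(np.cov(p.T));d=e[:,1];t=(p-mu)@d
    print(n,len(p),mu,mu+d*t.min(),mu+d*t.max())
    V[n+'l']=(mu+d*t.min(),mu+d*t.max())
e1,e2=V['scenel'];f1,f2=V['sidel']
n2=np.cross(r('side',f1)[1],r('side',f2)[1]); o2=r('side',f1)[0]
X=[]
for e in (e1,e2):
    o,d=r('scene',e); X.append(o+d*((o2-o)@n2)/(d@n2))
print('sleeve ends',X,np.linalg.norm(X[0]-X[1]),(X[0]+X[1])/2)
```

```text
band W,sc,si (array([0.52955945, 0.24989489, 0.14499549]), [np.float64(0.001040973414171655), np.float64(0.002343854785143021), np.float64(0.0029625177731111003)])
band W,sc (array([0.52934685, 0.24881182, 0.14657082]), [np.float64(0.0009413414042450437), np.float64(0.0009413414042450341)])
board (236, 62) [0.5168 0.3465 0.1   ]
board (243, 156) [0.5309 0.1674 0.1   ]
board (294, 60) [0.6383 0.3598 0.03  ]
board (294, 148) [0.6504 0.1673 0.03  ]
posts [ 0.6406 -0.4014  0.235 ] [ 0.5888 -0.1441  0.235 ] [ 0.6147  -0.27275  0.235  ] 2.942926826172373
scene 196 [196.16836735 147.34183673] [209.4871417  157.07102722] [183.60848861 138.16700957]
side 108 [276.12037037  95.73148148] [277.25454819  85.80065578] [274.93542426 106.10683275]
sleeve ends [array([ 0.60079485, -0.24040476,  0.1665565 ]), array([ 0.624889  , -0.34654487,  0.16934162])] 0.10887611105773187 [ 0.61284193 -0.29347482  0.16794906]
```

```bash
python3 -m jog '[[1,-0.2,2,-0.03],[2,-0.3,5,-0.07],[2.9,-0.4,8,-0.07],[2.9,-0.4,10.5,-0.07],[2.9,-0.4,12,-0.07],[2.9,-0.4,12,-0.07],[2.9,-0.4,12,-0.07]]' 1
python3 - <<'E'
from h import *
V=np.load('v_wrist.npz');S=np.load('v_scene.npz')
c,K,P=shot('wrist'); np.savez('v_w2.npz',c=c,K=K,P=P)
for d in viewer.tip_of('wrist','band_underside'):
    uv=np.array(d['location'])*[640,400];print(d['conf'],uv)
    print(tri([ray(K,P,uv),ray(V['K'],V['P'],(323,157.3)),ray(S['K'],S['P'],(348,281.5))]))
print(readout.sense()['eef_pos'], proj(K,P,[.5295,.2493,.1455]))
cv2.imwrite('pics/w2.png',c[:,:,::-1])
E
```

```text
t: 3.03
eef_pos: [0.5259, 0.2489, 0.2443]
orientation: [-2.142, -2.298, 0.002]
force: [-0.5, 1.2, 0.3]
gripper_width: 0.0917
grasp_force: 0.0
0.69 [327.68 197.92]
(array([0.52948019, 0.24957694, 0.14686476]), [np.float64(0.0012377104682323925), np.float64(0.00079574753813208), np.float64(0.0014044966454640937)])
0.58 [21.376 35.6  ]
(array([0.54670447, 0.31285036, 0.35994248]), [np.float64(0.05691584800315163), np.float64(0.043513757454069026), np.float64(0.07956412328802137)])
[0.52688632 0.24935303 0.24609707] [327.52689268 199.17140729]
```

View pics/w2.png

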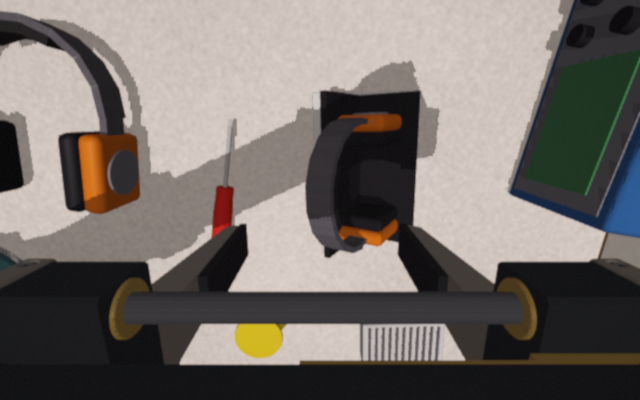

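The band at (315–350,120–245) sits centred between the fingers, square to them, and all estimates agree. I'll descend and pinch gently.

```bash
python3 -m jog '[[0,0,3,0],[0,0,6,0],[0,0,8,0],[0,0,9,0],[0,0,9.7,0],[0,0,9.7,0]]' 1 && python3 -m jog '[[0,0,0,0],[0,0,0,0],[0,0,0,0],[0,0,0,0],[0,0,0,0],[0,0,0,0],[0,0,0,0],[0,0,0,0],[0,0,0,0],[0,0,0,0]]' 0 5
```

```text
t: 3.63
eef_pos: [0.5263, 0.249, 0.1476]
orientation: [2.143, 2.298, 0.0]
force: [-0.2, 0.3, 0.9]
gripper_width: 0.0919
grasp_force: 0.0
t: 4.47
eef_pos: [0.5253, 0.2489, 0.1474]
orientation: [-2.142, -2.297, 0.002]
force: [-2.0, -0.5, 0.6]
gripper_width: 0.0288
grasp_force: 4.9
```

```bash
python3 -m jog '[[0,1,-0.6,0],[0,2,-1.1,0],[0,3,-1.5,0],[0,4,-1.9,0],[0,5,-2.2,0],[0,6,-2.5,0],[0,7,-2.8,0],[0,7,-3,0],[0,7,-3,0]]'
python3 - <<'E'
from h import *
ims=[]
for n in ['wrist','scene','side']:
    c,K,P=shot(n); ims.append(c)
z=lambda c,x,y,w,h:cv2.resize(c[y:y+h,x:x+w],(400,300),interpolation=cv2.INTER_CUBIC)
m=np.hstack([z(ims[1],245,235,180,135),z(ims[2],125,225,180,135)])
cv2.imwrite('pics/m3.png',m[:,:,::-1])
E
```

```text
t: 5.22
eef_pos: [0.5957, 0.2535, 0.1771]
orientation: [-2.143, -2.297, 0.001]
force: [-0.8, 0.8, -2.9]
gripper_width: 0.0257
grasp_force: 5.0
```

View pics/m3.png

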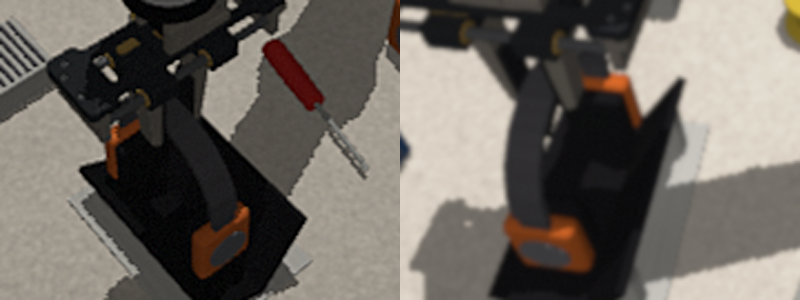

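The pinch is now flat at 25.7 mm, and the headset stands upright with cups at scene-crop (120,150) and (220,240). Tightening and lifting.

```bash
python3 -m jog '[[0,0,0,0],[0,0,0,0],[0,0,-1.5,0],[0,0,-4,0],[0,0,-7,0],[0,0,-10,0],[0,0,-13,0],[0,0,-16,0],[0,0,-19,0],[0,0,-21,0],[0,0,-22,0],[0,0,-22,0]]' 0 15
python3 - <<'E'
from h import *
s=readout.sense();Rm=R.from_rotvec(s['orientation']).as_matrix();L={}
for n in ['wrist','scene','side']:
    c,K,P=shot(n)
    for q in ['headset','band_underside']:
        L[n,q]=[(d['conf'],ray(K,P,np.array(d['location'])*[640,400])) for d in viewer.tip_of(n,q)]
    T=s['eef_pos']
    for q,X in [('headset',T-[0,0,.137]),('band_underside',T)]:
        for cf,(o,d) in L[n,q]:
            a=np.cross(d,np.cross(X-o,d)); print(n,q,round(cf,2),'miss',(-a).round(4))
print(s['eef_pos'],s['force'],s['gripper_width'],s['joint_positions'])
E
```

```text
t: 6.37
eef_pos: [0.5964, 0.2543, 0.4001]
orientation: [2.141, 2.297, 0.007]
force: [-0.1, 0.4, -3.3]
gripper_width: 0.0257
grasp_force: 15.0
wrist headset 0.57 miss [-0.0033  0.0011 -0.0003]
wrist band_underside 0.88 miss [-0.0812  0.0821  0.0744]
wrist band_underside 0.68 miss [-0.0014  0.0004 -0.0002]
scene headset 0.66 miss [-0.1802  0.1145  0.0809]
scene headset 0.63 miss [-0.007   0.0006  0.0027]
scene band_underside 0.93 miss [-0.0003  0.0037 -0.0029]
scene band_underside 0.77 miss [-0.1246  0.2618  0.0125]
side headset 0.67 miss [-0.0014 -0.0007 -0.0004]
side headset 0.44 miss [-0.2292  0.0621 -0.0539]
side band_underside 0.66 miss [-0.001 -0.    -0.001]
[0.59644854 0.2543252  0.4001302 ] [-0.09902389  0.4005347  -3.30396191] 0.02565502451591911 [-0.36522988  0.35582436 -0.12568333  1.35313964  0.04432493  1.43079191
 -0.41910419]
```

Run:
```python
from h import *
ims=[]
for n in ['scene','side']:
    c,K,P=shot(n); ims.append(c); np.savez(f'v_{n}.npz',c=c,K=K,P=P)
    print(n,[(round(d['conf'],2),(np.array(d['location'])*[640,400]).round(1).tolist()) for d in viewer.tip_of(n,'stand')])
z=lambda c,x,y,w,h:cv2.resize(c[y:y+h,x:x+w],(w*5,h*5),interpolation=cv2.INTER_CUBIC)
m=np.hstack([z(ims[0],155,100,90,116),z(ims[1],250,68,66,116)])
cv2.imwrite('pics/m4.png',m[:,:,::-1])
```

```text
scene [(0.83, [211.4, 196.5])]
side [(0.7, [277.4, 149.8]), (0.61, [315.3, 320.7])]
```

View pics/m4.png

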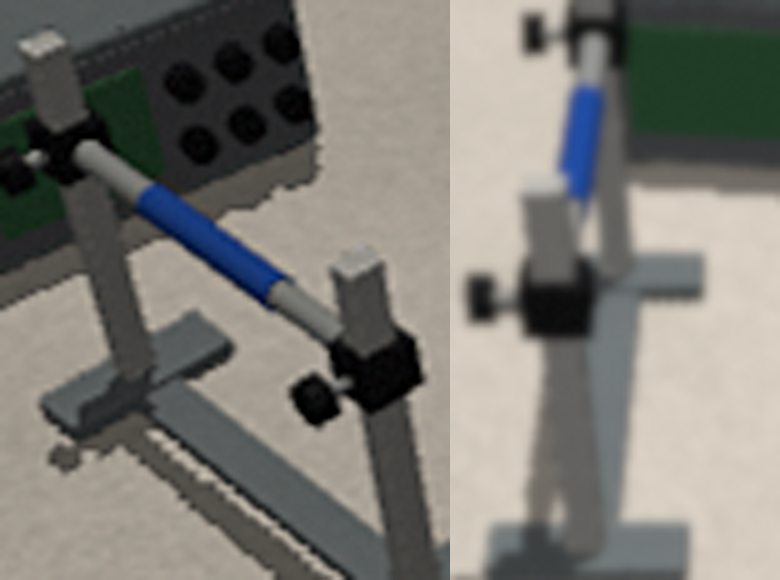

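Run:
```python
from h import *
V={n:np.load(f'v_{n}.npz') for n in ['scene','side']}
def r(n,uv): v=V[n]; return ray(v['K'],v['P'],uv)
def pl(n,uv,z): o,d=r(n,uv); return (o+d*(z-o[2])/d[2]).round(4)
a=pl('scene',(163.6,108.6),.235);b=pl('scene',(226.4,152.4),.235);print('posts',a,b,(a+b)/2,np.arctan2(-(a-b)[0],-(a-b)[1])*-1,np.linalg.norm(a-b))
print('nearpost',tri([r('scene',(226.4,152.4)),r('side',(268.4,105.4))]))
print('origin',tri([r('scene',(211.4,196.5)),r('side',(277.4,149.8))]),pl('scene',(211.4,196.5),0),pl('side',(277.4,149.8),0))
e=tri([r('scene',(185,140)),r('side',(277.6,86.4))]);f=tri([r('scene',(210.2,158.8)),r('side',(275.4,107.4))]);print('sleeve',e,f,(e[0]+f[0])/2,np.linalg.norm(e[0]-f[0]))
for z in [.17,.18,.19,.2]:
    p,q=pl('scene',(185,140),z),pl('scene',(210.2,158.8),z);p2,q2=pl('side',(277.6,86.4),z),pl('side',(275.4,107.4),z); print(z,'sc',(p+q)/2,np.linalg.norm(p-q).round(4),'si',(p2+q2)/2,np.linalg.norm(p2-q2).round(4))
```

```text
posts [ 0.6408 -0.4037  0.235 ] [ 0.5867 -0.1505  0.235 ] [ 0.61375 -0.2771   0.235  ] 0.21049987749138593 0.2589151405383625
nearpost (array([ 0.58442776, -0.1570273 ,  0.23019339]), [np.float64(0.00048157641359470796), np.float64(0.0004815764135947237)])
origin (array([ 0.6133222 , -0.26262652,  0.01642678]), [np.float64(0.0010353927920113714), np.float64(0.0010353927920112671)]) [ 0.6081 -0.2812  0.    ] [ 0.6204 -0.2806  0.    ]
sleeve (array([ 0.62337665, -0.3424951 ,  0.1691301 ]), [np.float64(0.0030953086676023234), np.float64(0.003095308667602119)]) (array([ 0.59995201, -0.24023314,  0.16680731]), [np.float64(0.004787781609856794), np.float64(0.004787781609856898)]) [ 0.61166433 -0.29136412  0.1679687 ] 0.10493625483127357
0.17 sc [ 0.6143 -0.2827  0.17  ] 0.1094 si [ 0.6115  -0.29545  0.17   ] 0.1059
0.18 sc [ 0.6178 -0.2699  0.18  ] 0.1079 si [ 0.6058  -0.27935  0.18   ] 0.1039
0.19 sc [ 0.6213 -0.2572  0.19  ] 0.1065 si [ 0.6001  -0.26325  0.19   ] 0.1018
0.2 sc [ 0.62485 -0.2444   0.2    ] 0.1051 si [ 0.5944  -0.24715  0.2    ] 0.0998
```

```bash
python3 -m jog '[[-1,0,0,0.05],[-3,-0.1,0,0.15],[-6,-0.2,0,0.26],[-9.5,-0.4,0,0.37],[-13,-0.5,0,0.48],[-16.5,-0.6,0,0.59],[-20,-0.8,0,0.7],[-23.5,-0.9,0,0.81],[-26.5,-1,0,0.92],[-28.5,-1.1,0,1],[-29.3,-1.1,0,1.03],[-29.3,-1.1,0,1.03]]'
python3 - <<'E'
from h import *
s=readout.sense();M=R.from_rotvec(s['orientation']).as_matrix()
print(s['eef_pos'],'yaw',np.arctan2(M[1,1],M[0,1]),s['gripper_width'],s['force'])
print('shift cm to above stand',M.T@(np.array([.613,-.279,.39])-s['eef_pos'])*100)
E
```

```text
t: 8.02
eef_pos: [0.6053, -0.0415, 0.3978]
orientation: [2.997, 0.939, 0.0]
force: [-0.2, 0.8, -2.8]
gripper_width: 0.0261
grasp_force: 15.0
[ 0.60532282 -0.04149806  0.39776912] yaw -0.9635509995415654 0.02605686925671295 [-0.15156703  0.79078391 -2.84338327]
shift cm to above stand [-12.92144899  19.94156359   0.79681481]
```

```bash
python3 -m jog '[[-0.8,1.3,0,0.05],[-2.4,3.6,0,0.15],[-4.5,7,0,0.25],[-6.6,10.2,0,0.35],[-8.8,13.5,0,0.4],[-10.8,16.7,0.3,0.4],[-12.2,18.8,0.6,0.4],[-12.9,19.9,0.8,0.4],[-12.9,19.9,0.8,0.4],[-12.9,19.9,0.8,0.4]]'
python3 - <<'E'
from h import *
s=readout.sense();M=R.from_rotvec(s['orientation']).as_matrix()
print(s['eef_pos'],'yaw',np.arctan2(M[1,1],M[0,1]),s['gripper_width'],s['force'])
ims=[]
for n in ['wrist','scene','side']:
    c,K,P=shot(n); ims.append(c); np.savez(f'v_{n}.npz',c=c,K=K,P=P)
    for q in ['headset','band_underside','stand']: print(n,q,[(round(d['conf'],2),(np.array(d['location'])*[640,400]).round(1).tolist()) for d in viewer.tip_of(n,q)])
    print('expect',[proj(K,P,x).round(1).tolist() for x in (s['eef_pos']-[0,0,.137],s['eef_pos'],np.array([.613,-.279,.172]))])
m=np.vstack([np.hstack([cv2.resize(ims[0],(480,300)),cv2.resize(ims[1][40:220,120:312],(320,300))]),np.hstack([cv2.resize(ims[2][0:180,160:448],(480,300)),np.zeros((300,320,3),np.uint8)])])
cv2.imwrite('pics/m5.png',m[:,:,::-1])
E
```

```text
t: 8.85
eef_pos: [0.6144, -0.2744, 0.389]
orientation: [-3.122, -0.333, 0.0]
force: [1.2, 0.6, -3.4]
gripper_width: 0.026
grasp_force: 15.0
[ 0.61441097 -0.27436684  0.38904255] yaw -1.3585620297361292 0.026005667395603723 [ 1.18300098  0.56983639 -3.37595467]
wrist headset [(0.72, [320.6, 188.7])]
wrist band_underside [(0.68, [322.7, 237.1])]
wrist stand []
expect [[323.8, 188.7], [323.9, 238.0], [326.9, 177.2]]
scene headset [(0.94, [190.2, 122.9]), (0.71, [454.1, 228.0]), (0.44, [317.7, 239.5])]
scene band_underside [(0.89, [177.0, 69.3]), (0.8, [510.5, 277.4])]
scene stand [(0.96, [208.9, 198.8])]
expect [[192.1, 124.2], [179.5, 72.9], [198.2, 149.1]]
side headset []
side band_underside [(0.84, [260.1, 11.3])]
side stand [(0.79, [278.2, 147.7]), (0.33, [310.7, 234.5])]
expect [[270.0, 71.2], [263.6, 12.6], [274.2, 99.0]]
```

View pics/m5.png

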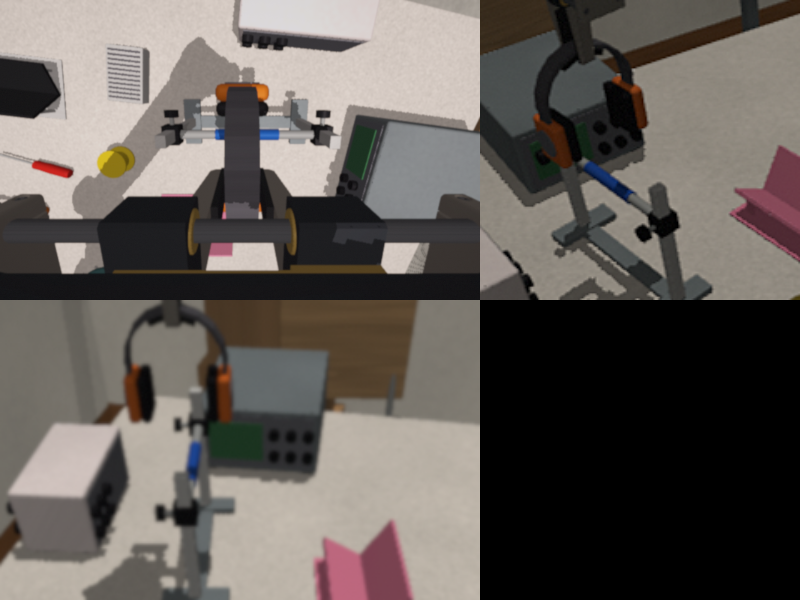

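Held headset hangs straight above the blue sleeve (sleeve centre about (330,179) in full wrist pixels, against 327 expected). It is square and the cups straddle the bar. Lowering now.

```bash
python3 -m jog '[[0,0.2,2,0],[0,0.4,5,0],[0,0.4,8,0],[0,0.4,11,0],[0,0.4,13.5,0],[0,0.4,15.3,0],[0,0.4,16.3,0],[0,0.4,16.8,0],[0,0.4,17,0],[0,0.4,17,0]]' && python3 -m jog '[[0,0,0.2,0],[0,0,0.4,0],[0,0,0.6,0],[0,0,0.8,0],[0,0,1,0],[0,0,1.2,0],[0,0,1.4,0],[0,0,1.5,0]]'
```

```text
t: 10.28
eef_pos: [0.6151, -0.2804, 0.2203]
orientation: [3.124, 0.33, 0.002]
force: [1.7, 0.2, -1.4]
gripper_width: 0.0261
grasp_force: 15.0
t: 10.95
eef_pos: [0.6145, -0.28, 0.2042]
orientation: [-3.124, -0.33, 0.001]
force: [-0.4, 0.4, -3.4]
gripper_width: 0.0259
grasp_force: 15.0
```

```bash
python3 -m jog '[[0,0,0.2,0],[0,0,0.4,0],[0,0,0.6,0],[0,0,0.8,0],[0,0,0.9,0],[0,0,1,0]]'; python3 -m jog '[[0,0,0.1,0],[0,0,0.2,0],[0,0,0.3,0],[0,0,0.3,0]]'
```

```text
t: 11.45
eef_pos: [0.6146, -0.2801, 0.1944]
orientation: [-3.124, -0.33, 0.0]
force: [1.1, -1.0, -2.8]
gripper_width: 0.0256
grasp_force: 15.0
t: 11.78
eef_pos: [0.6145, -0.2801, 0.1914]
orientation: [-3.124, -0.33, 0.0]
force: [-0.5, 0.2, -3.0]
gripper_width: 0.026
grasp_force: 15.0
```

```bash
python3 -m jog '[[0,0,0.1,0],[0,0,0.2,0],[0,0,0.3,0],[0,0,0.3,0]]'; python3 -m jog '[[0,0,0.1,0],[0,0,0.2,0],[0,0,0.2,0]]'
```

```text
t: 12.12
eef_pos: [0.6145, -0.28, 0.1883]
orientation: [-3.124, -0.33, 0.001]
force: [-0.1, 0.6, -2.9]
gripper_width: 0.0258
grasp_force: 15.0
t: 12.37
eef_pos: [0.6145, -0.2801, 0.1863]
orientation: [-3.124, -0.33, 0.0]
force: [-0.1, 0.4, -3.4]
gripper_width: 0.026
grasp_force: 15.0
```

```bash
python3 -m jog '[[0,0,0.1,0],[0,0,0.1,0]]'
```

```text
t: 12.53
eef_pos: [0.6145, -0.2801, 0.1854]
orientation: [-3.124, -0.33, 0.0]
force: [-1.2, -0.9, -2.5]
gripper_width: 0.026
grasp_force: 15.0
```

```bash
python3 -m jog '[[0,0,0.1,0],[0,0,0.1,0]]'; python3 -m jog '[[0,0,0.1,0],[0,0,0.1,0]]'|grep -E 'pos|force'
```

```text
t: 12.7
eef_pos: [0.6145, -0.2801, 0.1844]
orientation: [-3.124, -0.33, 0.0]
force: [-0.6, -0.0, -1.9]
gripper_width: 0.0256
grasp_force: 15.0
eef_pos: [0.6145, -0.2801, 0.1834]
force: [-0.1, -0.1, -2.3]
grasp_force: 15.0
```

```bash
python3 -m jog '[[0,0,0.1,0],[0,0,0.1,0]]'|grep -E 'pos|force'
```

```text
eef_pos: [0.6147, -0.2802, 0.1828]
force: [-0.3, -0.3, -2.5]
grasp_force: 15.2
```

```bash
python3 -m jog '[[0,0,0,0],[0,0,0,0]]'|grep -E 'pos|force';python3 -m jog '[[0,0,0.05,0],[0,0,0.1,0],[0,0,0.1,0]]'|grep -E 'pos|force'
```

```text
eef_pos: [0.6147, -0.2802, 0.1828]
force: [0.3, -0.3, -2.0]
grasp_force: 15.6
eef_pos: [0.6148, -0.2802, 0.1826]
force: [-2.4, 1.6, 4.1]
grasp_force: 18.7
```

The bar took the load (about 7 N change) at TCP z 0.1826. I'll hold, then ease the fingers open, and re-pinch lightly 2 mm higher to be sure the headband, not a fingertip, is carried.

```bash
python3 -m jog '[[0,0,0,0],[0,0,0,0],[0,0,0,0],[0,0,0,0]]' 0 8|grep -E 'pos|force|wid';python3 -m jog '[[0,0,0,0],[0,0,0,0],[0,0,0,0],[0,0,0,0]]' 0 3|grep -E 'pos|force|wid';python3 -m jog '[[0,0,0,0],[0,0,0,0],[0,0,-0.1,0],[0,0,-0.3,0],[0,0,-0.3,0]]' 0.33 3|grep -E 'pos|force|wid'
```

```text
eef_pos: [0.6148, -0.2802, 0.1826]
force: [-2.9, 1.3, 5.5]
gripper_width: 0.0259
grasp_force: 12.6
eef_pos: [0.6148, -0.2802, 0.1826]
force: [-1.8, 0.6, 5.7]
gripper_width: 0.0259
grasp_force: 8.0
eef_pos: [0.6146, -0.2798, 0.1844]
force: [-0.6, 0.1, 0.2]
gripper_width: 0.0301
grasp_force: 0.0
```

```bash
python3 -m jog '[[0,0,0,0],[0,0,0,0],[0,0,0,0],[0,0,0,0],[0,0,0,0],[0,0,0,0],[0,0,0,0]]' 0 4|grep -E 'pos|force|wid'
python3 - <<'E'
from h import *
rs={}
for n in ['wrist','scene','side']:
    c,K,P=shot(n)
    for d in viewer.tip_of(n,'band_underside'):
        print(n,round(d['conf'],2),(np.array(d['location'])*[640,400]).round(1),proj(K,P,[.6148,-.2802,.182]).round(1))
    if n=='scene': a=c
    if n=='side': b=c
m=np.hstack([cv2.resize(a[80:220,130:260],(390,420)),cv2.resize(b[40:180,210:340],(390,420))])
cv2.imwrite('pics/m6.png',m[:,:,::-1])
E
```

```text
eef_pos: [0.6145, -0.2799, 0.1843]
force: [0.1, 0.9, -1.2]
gripper_width: 0.0261
grasp_force: 4.0
wrist 0.87 [322.8 232.4] [324.5 236.2]
scene 0.82 [513.7 281.4] [196.6 146. ]
scene 0.67 [196.8 144.5] [196.6 146. ]
side 0.66 [269.4  97.8] [273.3  95.3]
```

View pics/m6.png

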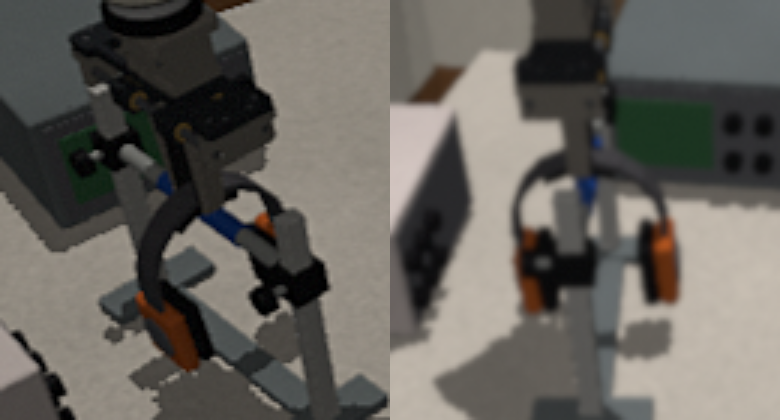

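The headset hangs level over the sleeve, one cup each side, with the fingers holding lightly. Release and back away upwards.

```bash
python3 -m jog '[[0,0,0,0],[0,0,0,0],[0,0,0,0],[0,0,0,0],[0,0,0,0],[0,0,-0.5,0],[0,0,-2,0],[0,0,-5,0],[0,0,-9,0],[0,0,-12,0],[0,0,-14,0],[0,0,-14,0]]' 0.8 && python3 -m jog '[[0,0,0,0],[0,0,0,0],[0,0,0,0],[0,0,0,0],[0,0,0,0],[0,0,0,0],[0,0,0,0],[0,0,0,0],[0,0,0,0],[0,0,0,0],[0,0,0,0],[0,0,0,0]]' | head -1
python3 - <<'E'
from h import *
ims=[]
for n in ['wrist','scene','side']:
    c,K,P=shot(n);ims.append(c)
    print(n,[(round(d['conf'],2),(np.array(d['location'])*[640,400]).round(1)) for d in viewer.tip_of(n,'band_underside')],proj(K,P,[.6148,-.2802,.182]).round(1))
m=np.hstack([cv2.resize(ims[0],(480,300)),cv2.resize(ims[1][60:210,130:290],(320,300))])
cv2.imwrite('pics/m7.png',m[:,:,::-1])
E
```

```text
t: 16.42
eef_pos: [0.6166, -0.2813, 0.3311]
orientation: [3.12, 0.33, 0.014]
force: [-0.3, -0.6, 0.2]
gripper_width: 0.0736
grasp_force: 0.0
t: 17.42
wrist [(0.76, array([322.7, 183.8]))] [323.6 187.5]
scene [(0.81, array([515.2, 279.1])), (0.68, array([196.3, 145.2]))] [196.6 146. ]
side [(0.7, array([317.6, 322.6])), (0.65, array([273.9,  99.6]))] [273.3  95.3]
```

View pics/m7.png

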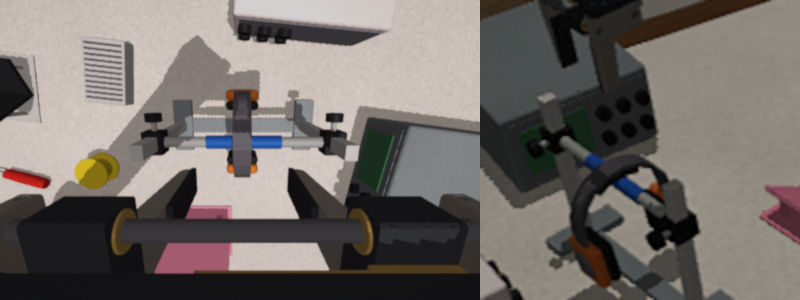

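The headset hangs square at the middle of the sleeve (wrist-view band at (242,135)), and the arm is clear above it. Handing in.

```bash
python3 -c "
from rig import env
print(env.close_job())"
```

```text
the job is handed in; nothing more can be done
None
```

The headset is hanging by its band, square across the middle of the blue sleeve with one cup on each side; the gripper has let go and backed away, and the job was handed in at about 17.6 s, though the hand-in call returned no verdict.

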